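Unlock the eccentric and push a sample tile home in the setting jig

ROBOT

A 6-joint arm with a two-finger parallel gripper is mounted at the origin on the work surface. World frame = base frame: x ahead of the robot, y to its left, z up, the work surface at z = 0. Lengths are in m, angles in rad, forces in N, time in s.
With the tool pointing down it reaches from about 0.25 to 0.725 m from the base axis. Payload 4 kg.
Tool frame: the origin (TCP) lies at the very end of the fingers, on their centre line; the grasp point (between the pads) lies 19 mm behind it; x points along the fingers, y is the direction in which the jaws open and shut, and the axes are right-handed (so a half turn about x gives the same grasp; the last joint's range is limited). The gripper opens to 85 mm and grips with 20 to 120 N. Pads are 22 mm wide; open, the fingers measure 114 mm over their backs; the gripper's body (76 mm by 85 mm) begins 54 mm behind the grasp point. The pads swing forward as they close: fully open they stand 13 mm farther back than shut.
Start: joints at [-1.224, 0.241, 0.005, 1.335, 0, 1.571], TCP at [0.17, -0.47, 0.231] pointing down, gripper open.
Joint ranges: [-2.72, 2.72], [-1.05, 1.87], [-1.09, 1.28], [-1.99, 2.15], [-1.42, 1.44], [-3.14, 3.14]. Speed limits (rad/s): [2.79, 2.79, 3.14, 3.14, 3.14, 3.14].

INTERFACE

Orientations are given as a unit quaternion [x, y, z, w].
In Python, from workcell import get_obs, camera, job_done gives the robot as it stands. The module is installed in compiled form; this text tells all that it offers.
- The arm moves only by the tool arm_command, never from a script. Its argument "motion" is a list of rows, each an object of numbers: "x", "y", "z": the shift along the tool's x, y, z in m; "roll": the turn about the tool's x in rad; "fingers": the opening, from 0 (shut) to 1 (fully open). A call has 1 to 20 rows; each row shifts and turns the pose as measured when the row begins, along the tool's axes as they then stand; what a row does not reach is not made up. A row lasts 1/12 s, in which the tool goes at most 41.7 mm and 7.16 degrees, less where a joint would pass 70% of its speed; a pose out of reach is approached as far as the arm can. A call is refused whole if a number of a shift passes 0.0417 or a number of a turn 0.125, either way. A call with a gripper value outside its range is refused whole. The fingers move at their own pace and stop on an object; the grip force is fixed at half the most. Time passes only in rows, so rows that do not move let the fingers close. It gives the time, the measured TCP pose, the force and the opening at its end, in the units of the state.
- get_obs(): the state, without advancing time (a new reading comes with each control period).
- camera(name): name is "scene" or "top" or "wrist"; returns a dict with "frame" (384x512x3 uint8, red, green, blue), "intrinsics" (3x3 intrinsics, pixels), "k1" (the pictures are not rectified: a ray, as slopes to the right and down, at radius r is drawn at 1 + k1 r^2 times it, then the intrinsics apply), "rvec" (rotation vector, rad) and "tvec" (3), from world to camera coordinates, as OpenCV has them. Camera axes: x right, y down, z forward; pixel columns grow to the right and rows downward; lengths in m; the calibration is good to about 2 mm. A picture is of the moment at which its call begins. There is no depth.
- job_done(): hands the job in, once; it reports no verdict.
The state is a dict: "clock": time; "joint_pos": joint angles; "joint_vel": joint speeds; "tau": joint torques, N m; "eef_pos": TCP position; "tool_rot": TCP orientation; "ft_force": force on the tool from outside, world axes, zero at the start; "ft_torque": the same for the moment, N m; "grip_width": finger opening in m.
Only numpy, scipy, OpenCV 4.12 (cv2) and the standard library are available. Lean on these libraries where they do the work, as an engineer would, in place of code of your own. Each camera call takes 0.05 s, during which the arm holds its last target.

TASK

On the tile-setting jig, push the peg of the eccentric cam round with a fingertip until the cam's low point faces the slide (the peg then points straight away from the slide). Only then push the steel slide forward by its upright plate until it has carried the tile right up against the end stop, leaving the cam at its low point. Pick nothing up, and leave the cup, tile chips, jar, brush and the other things around where they are.

Things in the scene. Friction and masses are not known exactly. Their poses are not given: they have to be found in the camera images.
- fixture: tile jig, fixed: grey base plate 215 x 320 x 12 mm (x -65 to 150 mm, y -150 to 170 mm) with a tile channel 86 mm wide between two aluminium rails (tops 24 mm high) and the cam beside it. Origin: on the bench, on the channel's centre line, level with the cam axle, which is at x = 95 mm. y: the slide's forward direction, towards the end stop; x: from channel to cam; z up.
- end_stop (a point): middle of the end stop's face, at the base plate's top, fixture x = 0, y = 150 mm. The stop is an aluminium bar 106 mm wide, 14 mm thick, its top 30 mm above the bench.
- slide (a joint): travel of the slide along fixture +y, m: 0 fully back, 0.100 when the tile is held against the end stop, limit 0.103. Starts at 0 to 0.018. Friction about 3 N, no spring. Jams on the cam after some 25 mm unless the cam is near its low point.
- follower (a point): end of the slide's follower bar (20 mm long in y, 26 to 40 mm above the bench): middle of its front face's outer edge, at fixture x = 73 mm (22 mm short of the axle), y = -65 mm + slide travel. This bar runs into the cam unless the cam is near its low point.
- push_face (a point): a point on the rear face of the slide's upright steel plate, at fixture x = 0, y = -130 mm + slide travel, 50 mm above the bench; push along fixture +y. The plate is 70 mm wide (x), 12 mm thick, from 22 to 68 mm above the bench. Behind it nothing stands above the rails.
- cam (a joint): angle of the cam about its upright axle, rad, counter-clockwise from above positive. 0: low point faces the slide, peg points along fixture +x. -3.14: high point and peg towards the slide. Starts at -3.1 to -2.35; stops at -3.3 and +0.6, so open it counter-clockwise; no click at 0. Friction 0.10 N m (3 N at the peg); stays where left. The slide passes within 0.4 rad of 0.
- cam_axle (a point): the cam's axle at the cam's top face, 41 mm above the bench. The cam is a dark steel disc, radius 34 mm, 16 mm thick (25 to 41 mm above the bench), centred 14 mm off the axle: its edge is 48 mm from the axle at the high point (peg side) and 20 mm at the low point opposite. The axle bolt stands 4 mm above the disc.
- cam_peg (a point): top centre of the cam's upright steel peg: 14 mm diameter, 37 mm tall (41 to 78 mm above the bench), 34 mm from the axle on the high side.
- tile: loose tile, white-glazed terracotta 80 x 80 x 8 mm, about 120 g, flat in the channel ahead of the slide, top 20 mm above the bench. Origin: centre of its underside. Home: fixture x = 0, y = 110 mm. The slide's nose (fixture y = -30 mm + slide travel, 13 to 22 mm above the bench) pushes its rear edge.
- test_cup: loose white plastic test cup, 40 mm across, 42 mm high, standing on the jig's base plate; origin under its centre; a bystander
- chip_stack: loose stack of three 45 mm tile chips, 21 mm high, on the jig's base plate; origin under its centre; a bystander
- glaze_jar: loose white lidded jar, 68 mm across, 85 mm high, on the bench beyond the jig; origin under its centre; a bystander
- brush: loose brush lying on the bench beyond the jig; a bystander
- bowl: loose terracotta bowl, 130 mm across, on the left of the bench; a bystander
- squeeze_bottle: loose white bottle, 60 mm across, 150 mm high, on the right of the bench; a bystander
- spatula: loose spatula lying on the right of the bench; a bystander
Mind the look-alikes: they are no part of the job. Leave any green or turquoise look-alike of the tile alone.

How it is judged:
On the way, in this order (a step that is already met when the one before it is completed fails the run):
1. the cam is turned to its low point (within 0.35 rad) while the slide is still back (under 40 mm) (value of joint cam between -0.35 and 0.35 rad and value of joint slide below 0.04 m), for 0.2 s.
2. the slide is fully forward and the tile is against the end stop (value of joint slide above 0.095 m and y of tile in the frame of fixture above 0.1055 m and x of tile in the frame of fixture between -0.006 and 0.006 m and z of tile in the frame of fixture below 0.015 m), for 0.2 s.
At the end, for the whole second after the job is handed in: The slide is at least 95 mm forward, the tile lies flat in the channel within 4.5 mm of the end stop and at rest, and the cam is still within 0.4 rad of its low point (all of step 2 and value of joint cam between -0.4 and 0.4 rad and linear speed of tile below 0.02 m/s and velocity of joint slide below 0.01 m/s and angle between tile's own z axis and vertical below 0.05 rad); the robot touches nothing.
It fails at once if the slide is forced forward (past 45 mm) while the cam is more than 0.5 rad from its low point (value of joint slide above 0.045 m and not (value of joint cam between -0.5 and 0.5 rad)).
It fails at once if the tile is lifted (10 mm) or tipped out of the channel (z of tile in the frame of fixture above 0.022 m or angle between tile's own z axis and vertical above 0.25 rad).
It fails at once if one of the bystanders is moved more than 25 mm or lifted (distance of any of test_cup, chip_stack, glaze_jar, brush, bowl, squeeze_bottle, spatula from where it was at the start of the episode above 0.025 m).
It also fails if it takes over 48 s, if anything falls off the work surface, if the arm or the gripper's body presses on something with over 40 N, if the wrist force passes 120 N, or if a joint passes its speed limit or range.

## Working session

There is one attempt and no reset: what is moved stays moved. The work goes in short steps, Python scripts to look and compute and a tool call to move; the robot and the scene stay as the last step left them, time stands still between calls to the robot, and variables do not carry over. Pictures are saved under pics/ and viewed, and the job is handed in when it is done.

Besides the shell and the picture viewer there is one more tool, called as name([rows], argument=value, ...), one row to a line, values as JSON. arm_command: Moves the arm, as the interface text tells. Its arguments: {"type":"object","properties":{"motion":{"type":"array","items":{"type":"object","properties":{"x":{"type":"number"},"y":{"type":"number"},"z":{"type":"number"},"roll":{"type":"number"},"fingers":{"type":"number"}}}}},"required":["motion"]}

```bash
mkdir -p pics
cat > h.py <<'E'
import numpy as np, cv2
from workcell import get_obs, camera
def shot(n,fn):
    c=camera(n); cv2.imwrite('pics/'+fn,cv2.cvtColor(c['frame'],cv2.COLOR_RGB2BGR)); return c
def ray(c,uv):
    K=np.array(c['intrinsics']);d=np.array([(uv[0]-K[0,2])/K[0,0],(uv[1]-K[1,2])/K[1,1]])
    s=d.copy()
    for _ in range(30): s=d/(1+c['k1']*(s@s))
    R=cv2.Rodrigues(np.array(c['rvec'],float))[0]; t=np.array(c['tvec'],float).ravel()
    return -R.T@t, R.T@np.array([s[0],s[1],1])
def onz(c,uv,z):
    o,d=ray(c,uv); return o+d*(z-o[2])/d[2]
def proj(c,p):
    R=cv2.Rodrigues(np.array(c['rvec'],float))[0]; q=R@np.array(p)+np.array(c['tvec']).ravel()
    s=q[:2]/q[2]; s=s*(1+c['k1']*(s@s)); K=np.array(c['intrinsics']); return np.array([K[0,0]*s[0]+K[0,2],K[1,1]*s[1]+K[1,2]])
E
python3 - <<'E'
from h import *
import pickle
d={}
for n in ['scene','top','wrist']: d[n]=shot(n,n+'0.png')
pickle.dump(d,open('c0.pkl','wb'))
o=get_obs();print(o)
for n in d: print(n,ray(d[n],(256,192)),d[n]['k1'])
E
```

```text
{'clock': 0.15, 'joint_pos': array([-1.22399180e+00,  2.41253200e-01,  4.03052009e-03,  1.33521073e+00,
        9.60399561e-06,  1.57079807e+00]), 'joint_vel': array([-0.00119853, -0.00306978,  0.00238611,  0.0021113 , -0.00089192,
        0.00096477]), 'tau': array([ 2.30200130e-04, -3.72634006e+01,  2.52638698e+01,  1.24067918e-02,
       -7.80756204e-05, -1.34226377e-05]), 'eef_pos': array([ 0.16978496, -0.46977444,  0.23060963]), 'tool_rot': array([-0.69640598, -0.12257043,  0.69659902, -0.12142902]), 'ft_force': array([0.59716789, 0.35703168, 0.42936659]), 'ft_torque': array([-0.04132429, -0.04750685,  0.03987587]), 'grip_width': 0.08526767399215329}
scene (array([1.22835239, 0.1943461 , 1.10639553]), array([-0.53173175, -0.11881485, -0.83858741])) -0.033445421564814545
top (array([0.39565925, 0.07504043, 1.56504955]), array([ 0.10415958, -0.00394611, -0.99457707])) -0.046237475463731206
wrist (array([ 0.23265356, -0.44706327,  0.3736048 ]), array([-0.25033069, -0.09550934, -0.96346205])) -0.0574835649758072
```

View pics/scene0.png

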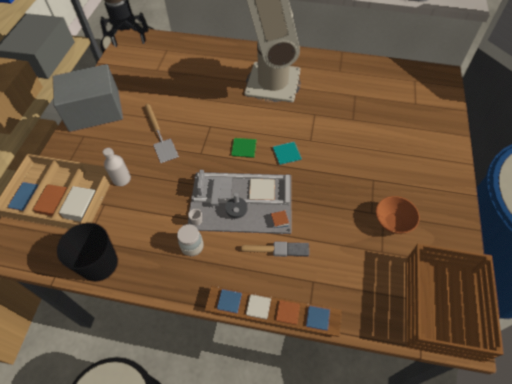

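View pics/top0.png

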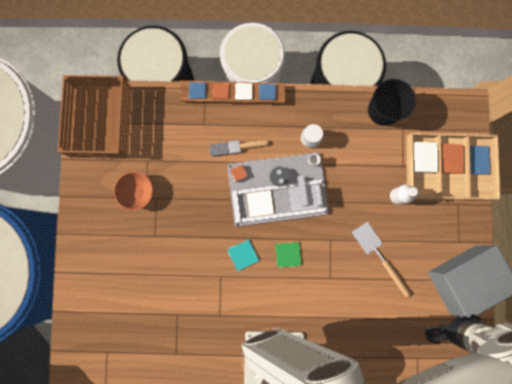

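Run:
```python
import cv2
a=cv2.imread('pics/top0.png')[140:240,215:340]; cv2.imwrite('pics/topc.png',cv2.resize(a,None,fx=6,fy=6,interpolation=cv2.INTER_CUBIC)[:600])
a=cv2.imread('pics/scene0.png')[160:245,180:305]; cv2.imwrite('pics/scenec.png',cv2.resize(a,None,fx=6,fy=6,interpolation=cv2.INTER_CUBIC))
```

```text
(no output)
```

View pics/topc.png

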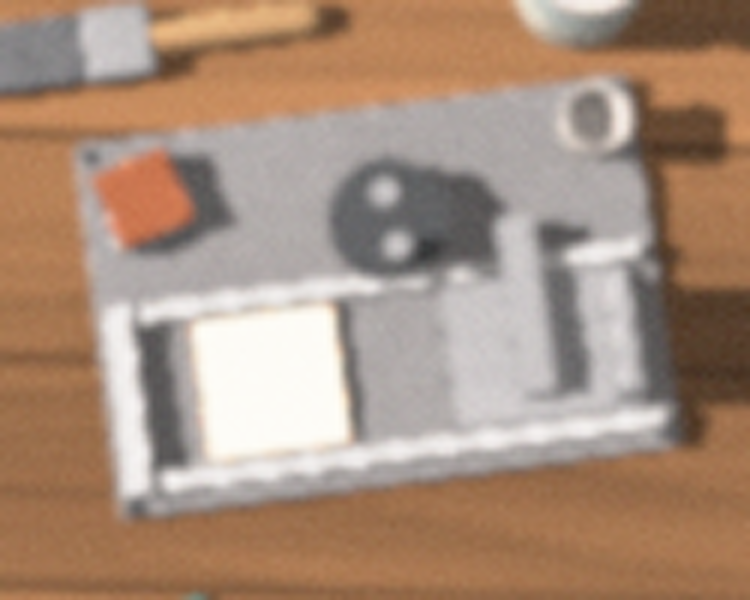

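View pics/scenec.png

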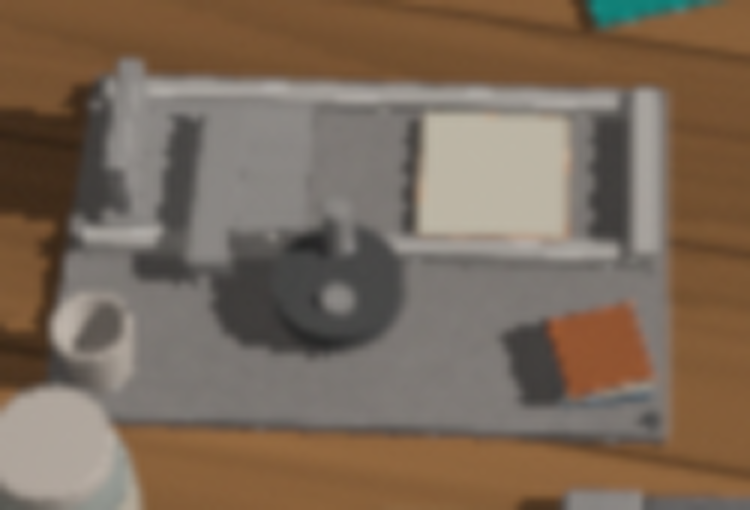

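View pics/wrist0.png

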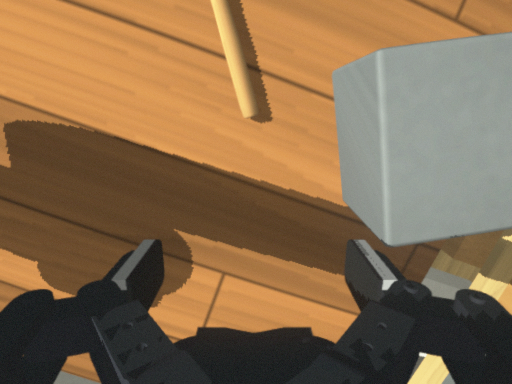

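```bash
cat >> h.py <<'E'
import pickle
from scipy.spatial.transform import Rotation as Rt
E
python3 - <<'E'
from h import *
d=pickle.load(open('c0.pkl','rb'))
def go(c,off,px,names,mul=6):
    return [onz(c,(off[0]+(x+.5)/mul-.5,off[1]+(y+.5)/mul-.5),z) for x,y,z in px]
t=d['top']
P=go(t,(215,140),[(78,142,.012),(632,78,.012),(675,445,.012),(128,518,.012),(384,192,.045),(400,245,.078),(272,382,.02)],0)
# rough fixture fit
F=np.array([[150,170],[150,-150],[-65,-150],[-65,170]])/1000
W=np.array(P)[:4,:2]
a=F-F.mean(0);b=W-W.mean(0);th=np.arctan2((a[:,0]*b[:,1]-a[:,1]*b[:,0]).sum(),(a*b).sum())
R=np.array([[np.cos(th),-np.sin(th)],[np.sin(th),np.cos(th)]]);o=W.mean(0)-R@F.mean(0)
print('th',th,'o',o,'res',np.round((W-o-F@R.T)*1000,1).tolist())
for p in P[4:]: print(np.round(p*1000), 'fix',np.round(R.T@(p[:2]-o)*1000,1))
ob=get_obs(); print(Rt.from_quat(ob['tool_rot']).as_matrix().round(3))
for q in [(0.095,0),(0,.15),(0,-.13),(.061,.02)]: print(q,o+R@np.array(q))
E
```

```text
th 0.14349414165023366 o [ 0.53066025 -0.02073259] res [[0.3, -1.0], [-1.6, -0.1], [1.5, 5.0], [-0.1, -3.9]]
[625.  -5.  45.] fix [95.6  2. ]
[591. -12.  78.] fix [61.  -0.5]
[520.  55.  20.] fix [-0.1 76.5]
[[-0.001  0.34  -0.94 ]
 [ 0.002 -0.94  -0.34 ]
 [-1.    -0.002 -0.   ]]
(0.095, 0) [ 0.62468387 -0.00714738]
(0, 0.15) [0.50920992 0.12772576]
(0, -0.13) [ 0.54925054 -0.1493965 ]
(0.061, 0.02) [0.58817327 0.00778499]
```

arm_command([
  {"y": -0.0232,"z": -0.0339,"x": -0.005,"fingers": 0},
  {"y": -0.0232,"z": -0.0339,"fingers": 0},
  {"y": -0.0232,"z": -0.0339,"fingers": 0},
  {"y": -0.0232,"z": -0.0339,"fingers": 0},
  {"y": -0.0232,"z": -0.0339,"fingers": 0},
  {"y": -0.0232,"z": -0.0339,"fingers": 0},
  {"y": -0.0232,"z": -0.0339,"fingers": 0},
  {"y": -0.0232,"z": -0.0339,"fingers": 0},
  {"y": -0.0232,"z": -0.0339,"fingers": 0},
  {"y": -0.0232,"z": -0.0339,"fingers": 0},
  {"y": -0.0232,"z": -0.0339,"fingers": 0},
  {"y": -0.0232,"z": -0.0339,"fingers": 0},
  {"y": -0.0232,"z": -0.0339,"fingers": 0},
  {"y": -0.0232,"z": -0.0339,"fingers": 0},
  {"y": -0.0232,"z": -0.0339,"fingers": 0},
])

```text
schema error: expected keys x, y, z, roll, fingers
```

Run:
```python
from h import *
c=shot('wrist','w1.png'); pickle.dump(c,open('w1.pkl','wb'))
o=get_obs(); print(o['clock'],o['joint_pos'].round(3),o['eef_pos'],o['grip_width'],Rt.from_quat(o['tool_rot']).as_matrix().round(3))
```

```text
0.2 [-1.224  0.241  0.004  1.335  0.     1.571] [ 0.16982585 -0.46986763  0.23075411] 0.08530566874737673 [[-0.     0.34  -0.94 ]
 [ 0.001 -0.94  -0.34 ]
 [-1.    -0.001 -0.   ]]
```

View pics/w1.png

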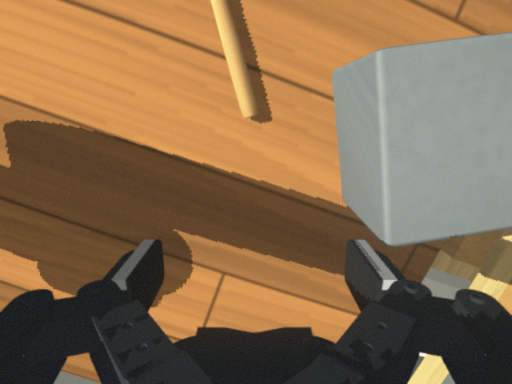

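All five keys are needed in each row.

arm_command([
  {"x": -0.005,"y": -0.0232,"z": -0.0335,"roll": 0,"fingers": 0},
  {"x": 0,"y": -0.0232,"z": -0.0339,"roll": 0,"fingers": 0},
  {"x": 0,"y": -0.0232,"z": -0.0339,"roll": 0,"fingers": 0},
  {"x": 0,"y": -0.0232,"z": -0.0339,"roll": 0,"fingers": 0},
  {"x": 0,"y": -0.0232,"z": -0.0339,"roll": 0,"fingers": 0},
  {"x": 0,"y": -0.0232,"z": -0.0339,"roll": 0,"fingers": 0},
  {"x": 0,"y": -0.0232,"z": -0.0339,"roll": 0,"fingers": 0},
  {"x": 0,"y": -0.0232,"z": -0.0339,"roll": 0,"fingers": 0},
  {"x": 0,"y": -0.0232,"z": -0.0339,"roll": 0,"fingers": 0},
  {"x": 0,"y": -0.0232,"z": -0.0339,"roll": 0,"fingers": 0},
  {"x": 0,"y": -0.0232,"z": -0.0339,"roll": 0,"fingers": 0},
  {"x": 0,"y": -0.0232,"z": -0.0339,"roll": 0,"fingers": 0},
  {"x": 0,"y": -0.0232,"z": -0.0339,"roll": 0,"fingers": 0},
  {"x": 0,"y": -0.0232,"z": -0.0339,"roll": 0,"fingers": 0},
])

```text
clock: 1.37
eef_pos: [0.5099, -0.0015, 0.2332]
tool_rot: [-0.697, -0.115, 0.698, -0.116]
ft_force: [0.6, -0.9, 0.7]
grip_width: -0.0001
```

Run:
```python
from h import *
c=shot('wrist','w2.png'); pickle.dump(c,open('w2.pkl','wb'))
o=get_obs(); print(o['clock'],o['joint_pos'].round(3),o['eef_pos'],o['grip_width'],Rt.from_quat(o['tool_rot']).as_matrix().round(3))
```

```text
1.4167 [0.006 0.266 0.042 1.343 0.004 2.813] [0.5143439  0.0044748  0.23260396] 0.00022825689814702412 [[ 0.003  0.328 -0.945]
 [ 0.004 -0.945 -0.328]
 [-1.    -0.003 -0.004]]
```

View pics/w2.png

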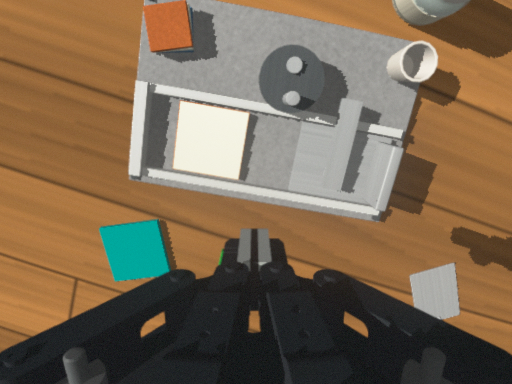

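Run:
```python
from h import *
c=pickle.load(open('w2.pkl','rb')); f=c['frame']
a=f[0:225,120:445]; cv2.imwrite('pics/w2c.png',cv2.cvtColor(cv2.resize(a,None,fx=2.4,fy=2.4,interpolation=cv2.INTER_CUBIC),cv2.COLOR_RGB2BGR))
hsv=cv2.cvtColor(f,cv2.COLOR_RGB2HSV)
m=((f.min(2)>215)).astype(np.uint8); 
cs,_=cv2.findContours(m,cv2.RETR_EXTERNAL,cv2.CHAIN_APPROX_NONE)
for k in cs:
    if cv2.contourArea(k)>1500:
        r=cv2.minAreaRect(k);print(r); b=cv2.boxPoints(r)
        w=np.array([onz(c,p,.02)[:2] for p in b]);print(w.round(4).tolist(),np.linalg.norm(np.diff(w,axis=0),axis=1),w.mean(0))
g=f[:,:,0].astype(int)
sub=f[40:115,255:330].mean(2); m=np.zeros(f.shape[:2],np.uint8); m[40:115,255:330]=((sub>110)).astype(np.uint8)
disc=cv2.morphologyEx((f.mean(2)<95).astype(np.uint8),cv2.MORPH_OPEN,np.ones((3,3)))
n,l,s,ce=cv2.connectedComponentsWithStats(m)
for i in range(1,n):
    if s[i,4]>40: print(s[i],ce[i])
```

```text
((208.72970581054688, 139.6216278076172), (68.38997650146484, 66.41719055175781), 9.462322235107422)
[[0.4764, 0.0927], [0.5528, 0.1003], [0.5652, 0.0246], [0.4891, 0.0128]] [0.07671519 0.07670658 0.07699806] [0.52089161 0.057597  ]
[ 255   40   75   75 1587] [282.86137366  66.7668557 ]
[286  56  17  18 231] [293.80519481  64.25108225]
[282  91  18  15 215] [290.81395349  97.8       ]
```

View pics/w2c.png

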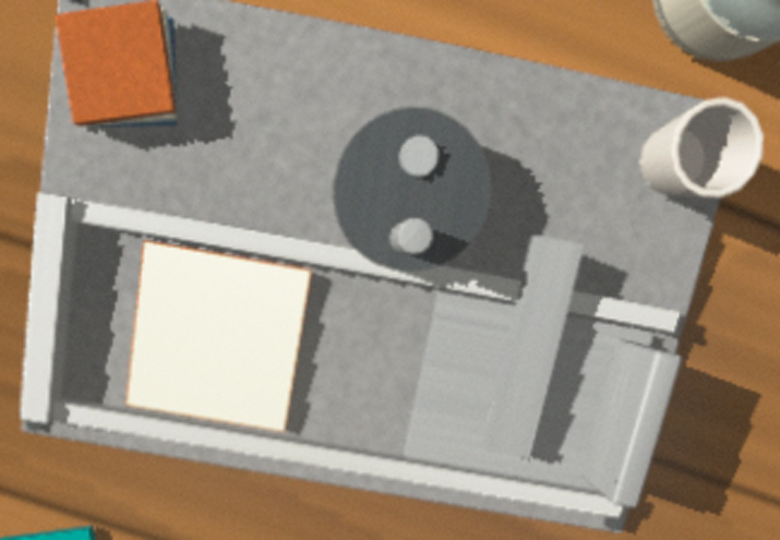

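Run:
```python
from h import *
c=pickle.load(open('w2.pkl','rb'))
pts=[('baseBL',22,432,.012,-65,170),('baseBR',620,530,.012,-65,-150),('stopTL',38,193,.03,53,164),('stopTR',68,198,.03,53,150),('stopBL',22,424,.03,-53,164),('stopBR',48,424,.03,-53,150)]
W=[];F=[]
px=lambda x,y:((x+.5)/2.4-.5+120,(y+.5)/2.4-.5)
for n,x,y,z,fx,fy in pts: W.append(onz(c,px(x,y),z)[:2]);F.append((fx/1000,fy/1000))
W.append(onz(c,(293.8,64.25),.045)[:2]);F.append((.095,0))
W=np.array(W);F=np.array(F)
a=F-F.mean(0);b=W-W.mean(0);th=np.arctan2((a[:,0]*b[:,1]-a[:,1]*b[:,0]).sum(),(a*b).sum())
R=np.array([[np.cos(th),-np.sin(th)],[np.sin(th),np.cos(th)]]);o=W.mean(0)-R@F.mean(0)
print('th',th,'o',o,'res',np.round((W-o-F@R.T)*1000,1).tolist())
fx=lambda p:np.round(R.T@(p[:2]-o)*1000,1)
print('peg',fx(onz(c,(292.5,97.5),.078)),'tile',fx(np.array([.5209,.0576])))
for n,x,y,z in [('folF',532,236,.04),('folR',582,243,.04),('plFt',652,345,.068),('plRt',680,352,.068),('plFb',612,500,.068),('plRb',636,507,.068)]: print(n,fx(onz(c,px(x,y),z)))
print('axle',o+R@[.095,0])
np.savez('fix.npz',R=R,o=o,th=th)
```

```text
th 0.15826801848888578 o [ 0.53263238 -0.01916278] res [[0.8, -0.3], [0.3, 2.5], [0.3, -0.7], [0.2, -0.4], [-1.6, -1.2], [0.3, 0.4], [-0.2, -0.3]]
peg [60.9 -1.6] tile [ 0.5 77.7]
folF [ 71.3 -57.2]
folR [ 72.4 -79.9]
plFt [  35.4 -110.5]
plRt [  34.7 -123.3]
plFb [ -34.1 -112.3]
plRb [ -35.5 -124. ]
axle [ 0.62644504 -0.00419001]
```

arm_command([
  {"x": 0,"y": 0,"z": 0,"roll": -0.125,"fingers": 0},
  {"x": 0,"y": 0,"z": 0,"roll": -0.125,"fingers": 0},
  {"x": 0,"y": 0,"z": 0,"roll": -0.125,"fingers": 0},
  {"x": 0,"y": 0,"z": 0,"roll": -0.125,"fingers": 0},
  {"x": 0,"y": 0,"z": 0,"roll": -0.125,"fingers": 0},
  {"x": 0,"y": 0,"z": 0,"roll": -0.125,"fingers": 0},
  {"x": 0,"y": 0,"z": 0,"roll": -0.125,"fingers": 0},
  {"x": 0,"y": 0,"z": 0,"roll": -0.125,"fingers": 0},
  {"x": 0,"y": 0,"z": 0,"roll": -0.125,"fingers": 0},
  {"x": 0,"y": 0,"z": 0,"roll": -0.125,"fingers": 0},
  {"x": 0,"y": 0,"z": 0,"roll": -0.125,"fingers": 0},
  {"x": 0,"y": 0,"z": 0,"roll": -0.02,"fingers": 0},
  {"x": 0,"y": 0,"z": 0,"roll": 0,"fingers": 0},
])

```text
clock: 2.5
eef_pos: [0.5132, 0.0089, 0.2269]
tool_rot: [0.457, 0.542, -0.458, 0.536]
ft_force: [0.2, 0.3, 1.4]
grip_width: 0.0001
```

```bash
cat >> h.py <<'E'
fz=np.load('fix.npz') if __import__('os').path.exists('fix.npz') else None
def st():
    o=get_obs(); M=Rt.from_quat(o['tool_rot']).as_matrix(); R=fz['R']
    p=R.T@(o['eef_pos'][:2]-fz['o']); y=M[:2,1]
    yaw=np.arctan2(y[1],y[0])-float(fz['th'])
    print('t',round(o['clock'],2),'fix mm',(p*1000).round(1),'z',round(o['eef_pos'][2]*1000,1),'yaw_y-th',round(yaw,3),'f',o['ft_force'].round(1),'j6',o['joint_pos'][5].round(3), 'down', M[2,0].round(4))
    return p,yaw,M,o
E
python3 -c "
from h import *
st()"
```

```text
t 2.5 fix mm [-14.8  30.8] z 226.9 yaw_y-th 0.005 f [0.2 0.3 1.4] j6 1.423 down -1.0
```

arm_command([
  {"x": 0.01,"y": 0.038,"z": 0.002,"roll": 0,"fingers": 0},
  {"x": 0.01,"y": 0.036,"z": 0.002,"roll": 0,"fingers": 0},
  {"x": 0.035,"y": 0,"z": 0,"roll": 0,"fingers": 0},
  {"x": 0.035,"y": 0,"z": 0,"roll": 0,"fingers": 0},
  {"x": 0.035,"y": 0,"z": 0,"roll": 0,"fingers": 0},
  {"x": 0.02,"y": 0,"z": 0,"roll": 0,"fingers": 0},
  {"x": 0,"y": 0,"z": 0,"roll": 0,"fingers": 0},
])

```text
clock: 3.08
eef_pos: [0.5909, 0.0164, 0.0776]
tool_rot: [0.461, 0.538, -0.459, 0.536]
ft_force: [-0.8, -0.3, -0.6]
grip_width: -0.0
```

```bash
python3 -c "
from h import *
st(); shot('wrist','w3.png')"
```

```text
t 3.08 fix mm [63.1 25.9] z 77.6 yaw_y-th -0.003 f [-0.8 -0.3 -0.6] j6 1.441 down -1.0
```

View pics/w3.png

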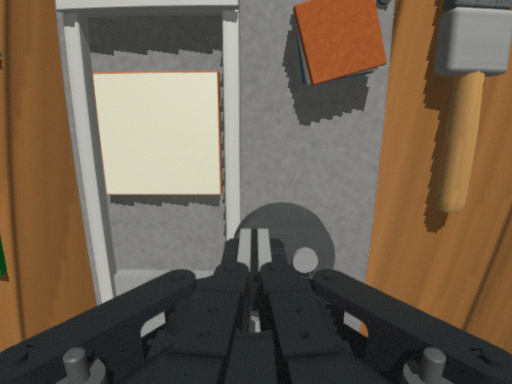

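arm_command([
  {"x": 0.025,"y": -0.002,"z": 0,"roll": 0,"fingers": 0},
  {"x": 0,"y": 0,"z": 0.003,"roll": 0,"fingers": 0},
  {"x": 0,"y": 0,"z": 0.004,"roll": 0,"fingers": 0},
  {"x": 0,"y": 0,"z": 0.003,"roll": 0,"fingers": 0},
  {"x": 0,"y": 0,"z": 0.003,"roll": 0,"fingers": 0},
])

```text
clock: 3.55
eef_pos: [0.5954, 0.0038, 0.0617]
tool_rot: [0.464, 0.537, -0.455, 0.538]
ft_force: [0.1, 3.9, -2.6]
grip_width: 0.0001
```

```bash
python3 -c "
from h import *
st()"
```

```text
t 3.55 fix mm [65.6 12.8] z 61.7 yaw_y-th -0.003 f [ 0.1  3.9 -2.6] j6 1.418 down -0.9999
```

arm_command([
  {"x": 0.004,"y": -0.003,"z": 0.0042,"roll": -0.12,"fingers": 0},
  {"x": 0.004,"y": -0.003,"z": 0.0042,"roll": -0.12,"fingers": 0},
  {"x": 0.002,"y": -0.003,"z": 0.0042,"roll": -0.12,"fingers": 0},
  {"x": 0,"y": -0.003,"z": 0.0042,"roll": -0.12,"fingers": 0},
  {"x": 0,"y": -0.002,"z": 0.0042,"roll": -0.12,"fingers": 0},
])

```text
clock: 3.97
eef_pos: [0.5946, -0.0162, 0.0613]
tool_rot: [0.282, 0.648, -0.263, 0.656]
ft_force: [-2.1, 3.5, -2.2]
grip_width: 0.0004
```

```bash
python3 -c "
from h import *
p,yaw,M,o=st()
r=(p-[.095,0])*1000
print('tool y,z rel axle', r@[np.cos(yaw),np.sin(yaw)], r@[np.sin(yaw),-np.cos(yaw)])
shot('scene','s4.png');shot('top','t4.png')
import cv2
a=cv2.imread('pics/top0.png')
a=cv2.imread('pics/t4.png')[140:240,215:340];b=cv2.imread('pics/s4.png')[140:240,180:305]
cv2.imwrite('pics/c4.png',cv2.resize(np.hstack([a,b]),None,fx=3.2,fy=3.2,interpolation=cv2.INTER_CUBIC))"
```

```text
t 3.97 fix mm [61.7 -6.8] z 61.3 yaw_y-th 0.622 f [-2.1  3.5 -2.2] j6 0.753 down -0.9996
tool y,z rel axle -31.03925421998692 -13.835557020345671
```

View pics/c4.png

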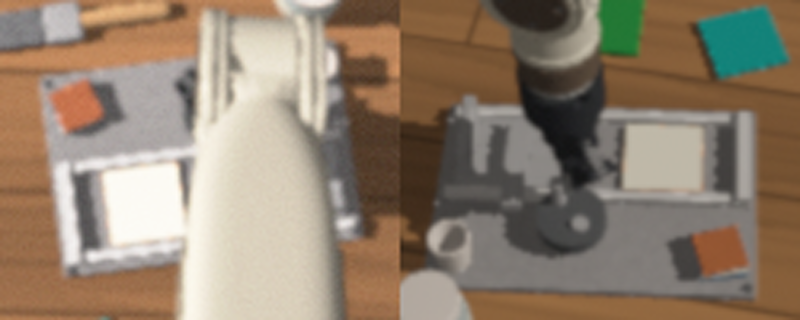

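arm_command([
  {"x": 0.004,"y": -0.0022,"z": 0.0042,"roll": -0.12,"fingers": 0},
  {"x": 0.004,"y": -0.0022,"z": 0.0042,"roll": -0.12,"fingers": 0},
  {"x": 0.002,"y": -0.0022,"z": 0.0042,"roll": -0.12,"fingers": 0},
  {"x": 0.002,"y": -0.0022,"z": 0.0042,"roll": -0.12,"fingers": 0},
  {"x": 0.002,"y": -0.0022,"z": 0.0042,"roll": -0.12,"fingers": 0},
  {"x": 0,"y": -0.0022,"z": 0.0042,"roll": -0.12,"fingers": 0},
])

```text
clock: 4.57
eef_pos: [0.6101, -0.0383, 0.0555]
tool_rot: [0.032, 0.699, -0.016, 0.714]
ft_force: [-3.9, 1.1, -1.9]
grip_width: 0.0001
```

```bash
cat > s.py <<'E'
from h import *
import sys
p,yaw,M,o=st()
r=(p-[.095,0])*1000
print('tool y,z rel axle', r@[np.cos(yaw),np.sin(yaw)], r@[np.sin(yaw),-np.cos(yaw)])
if len(sys.argv)>1:
    shot('scene','s%s.png'%sys.argv[1]);shot('wrist','w%s.png'%sys.argv[1])
    b=cv2.resize(cv2.imread('pics/s%s.png'%sys.argv[1])[150:250,180:305],None,fx=3.2,fy=3.2,interpolation=cv2.INTER_CUBIC)
    a=cv2.resize(cv2.imread('pics/w%s.png'%sys.argv[1]),(400,320))
    cv2.imwrite('pics/c%s.png'%sys.argv[1],np.hstack([a,b]))
E
python3 s.py 5
```

```text
t 4.57 fix mm [ 73.4 -31.1] z 55.5 yaw_y-th 1.346 f [-3.9  1.1 -1.9] j6 -0.007 down -0.9995
tool y,z rel axle -35.16663951807676 -14.075094248128323
```

View pics/c5.png

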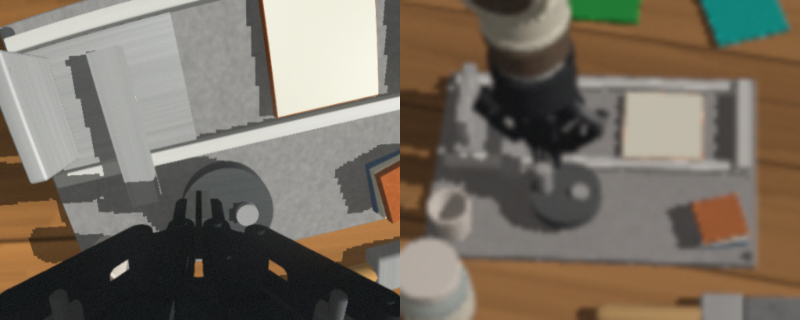

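arm_command([
  {"x": 0.001,"y": -0.0019,"z": 0.0042,"roll": -0.12,"fingers": 0},
  {"x": 0.001,"y": -0.0019,"z": 0.0042,"roll": -0.12,"fingers": 0},
  {"x": 0.001,"y": -0.0019,"z": 0.0042,"roll": -0.12,"fingers": 0},
  {"x": 0,"y": -0.0019,"z": 0.0042,"roll": -0.12,"fingers": 0},
  {"x": 0,"y": -0.0019,"z": 0.0042,"roll": -0.12,"fingers": 0},
  {"x": 0,"y": -0.0019,"z": 0.0042,"roll": -0.12,"fingers": 0},
  {"x": 0,"y": -0.0019,"z": 0.0042,"roll": -0.12,"fingers": 0},
  {"x": 0,"y": -0.0019,"z": 0.0042,"roll": -0.12,"fingers": 0},
  {"x": 0,"y": -0.0019,"z": 0.0042,"roll": -0.12,"fingers": 0},
  {"x": 0,"y": -0.0019,"z": 0.0042,"roll": -0.12,"fingers": 0},
])

```text
clock: 5.5
eef_pos: [0.6469, -0.0438, 0.0567]
tool_rot: [-0.375, 0.596, 0.374, 0.604]
ft_force: [-3.3, -2.3, -1.2]
grip_width: 0.0006
```

```bash
python3 s.py 6
```

```text
t 5.5 fix mm [108.9 -42.3] z 56.7 yaw_y-th 2.529 f [-3.3 -2.3 -1.2] j6 -1.187 down -0.9999
tool y,z rel axle -35.7225607090994 -26.62567933692646
```

View pics/c6.png

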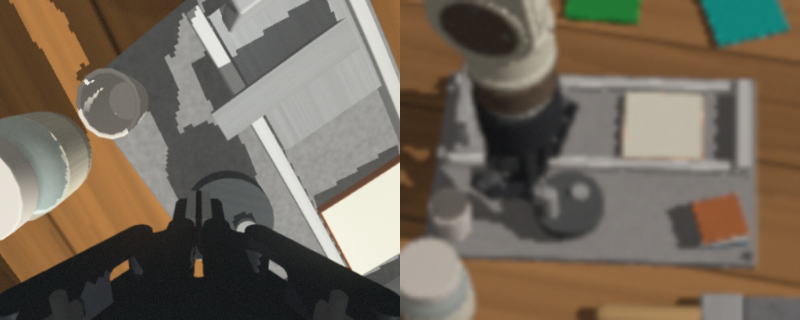

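arm_command([
  {"x": 0,"y": -0.001,"z": 0.005,"roll": -0.1,"fingers": 0},
  {"x": 0,"y": -0.0015,"z": 0.005,"roll": -0.1,"fingers": 0},
  {"x": 0,"y": -0.0018,"z": 0.005,"roll": -0.1,"fingers": 0},
  {"x": 0,"y": -0.0018,"z": 0.005,"roll": -0.1,"fingers": 0},
  {"x": 0,"y": -0.0018,"z": 0.005,"roll": -0.1,"fingers": 0},
])

```text
clock: 6.02
eef_pos: [0.6628, -0.0308, 0.0579]
tool_rot: [0.511, -0.495, -0.498, -0.497]
ft_force: [-0.1, -3.7, -2.3]
grip_width: -0.0001
```

```bash
python3 s.py 7
```

```text
t 6.02 fix mm [126.7 -32. ] z 57.9 yaw_y-th -3.283 f [-0.1 -3.7 -2.3] j6 -1.63 down -0.9998
tool y,z rel axle -35.9057884158908 -27.269761909211702
```

View pics/c7.png

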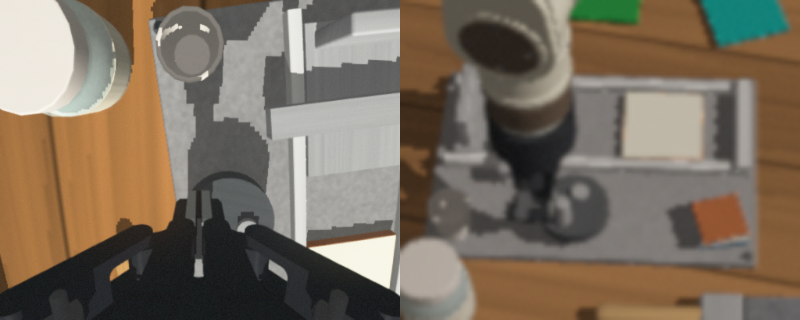

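arm_command([
  {"x": 0.001,"y": 0,"z": 0.005,"roll": -0.06,"fingers": 0},
  {"x": 0.001,"y": 0,"z": 0.005,"roll": -0.06,"fingers": 0},
  {"x": 0,"y": 0,"z": 0.004,"roll": -0.02,"fingers": 0},
])

```text
clock: 6.37
eef_pos: [0.6671, -0.0207, 0.0589]
tool_rot: [0.544, -0.463, -0.521, -0.467]
ft_force: [0.8, -4.1, -2.3]
grip_width: -0.0003
```

```bash
python3 s.py 8
```

```text
t 6.37 fix mm [132.6 -22.7] z 58.9 yaw_y-th -3.165 f [ 0.8 -4.1 -2.3] j6 -1.729 down -0.9995
tool y,z rel axle -38.08652353186411 -21.835301888352962
```

View pics/c8.png

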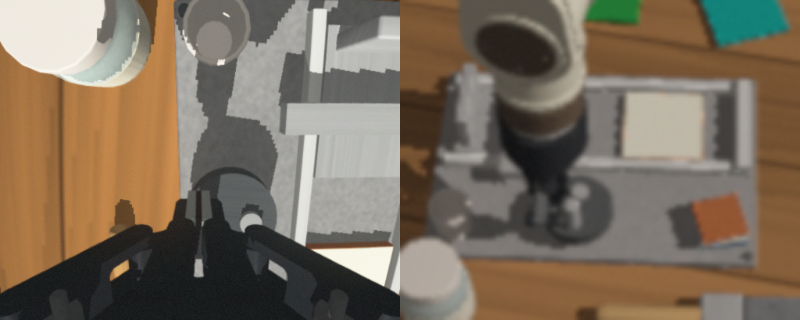

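arm_command([
  {"x": 0,"y": 0.001,"z": 0.004,"roll": 0,"fingers": 0},
  {"x": 0,"y": 0.001,"z": 0.0035,"roll": 0,"fingers": 0},
])

```text
clock: 6.63
eef_pos: [0.6659, -0.0142, 0.06]
tool_rot: [0.543, -0.465, -0.518, -0.47]
ft_force: [2.2, -3.6, -2.6]
grip_width: -0.0002
```

```bash
python3 s.py
```

```text
t 6.63 fix mm [132.4 -16.1] z 60.0 yaw_y-th -3.173 f [ 2.2 -3.6 -2.6] j6 -1.711 down -0.9994
tool y,z rel axle -37.85662406668638 -14.929867262934401
```

Retreat from the peg, rise, and view.

arm_command([
  {"x": 0,"y": 0,"z": -0.015,"roll": 0,"fingers": 0},
  {"x": -0.03,"y": 0,"z": -0.01,"roll": 0,"fingers": 0},
  {"x": -0.04,"y": 0,"z": 0,"roll": 0,"fingers": 0},
  {"x": -0.04,"y": 0,"z": 0,"roll": 0,"fingers": 0},
  {"x": -0.04,"y": 0.02,"z": -0.02,"roll": 0,"fingers": 0},
  {"x": 0,"y": 0.03,"z": -0.02,"roll": 0,"fingers": 0},
  {"x": 0,"y": 0.03,"z": -0.02,"roll": 0,"fingers": 0},
  {"x": 0,"y": 0.03,"z": 0,"roll": 0,"fingers": 0},
  {"x": 0,"y": 0,"z": 0,"roll": 0,"fingers": 0},
])

```text
clock: 7.38
eef_pos: [0.5585, -0.1068, 0.2082]
tool_rot: [0.535, -0.465, -0.521, -0.475]
ft_force: [-0.4, 1.4, 0.4]
grip_width: -0.0
```

Run:
```python
from h import *
st(); c=shot('wrist','w9.png'); pickle.dump(c,open('w9.pkl','wb'));s=shot('scene','s9.png');pickle.dump(s,open('s9.pkl','wb'))
```

```text
t 7.38 fix mm [ 11.8 -90.6] z 208.2 yaw_y-th -3.184 f [-0.4  1.4  0.4] j6 -1.877 down -0.9997
```

View pics/w9.png

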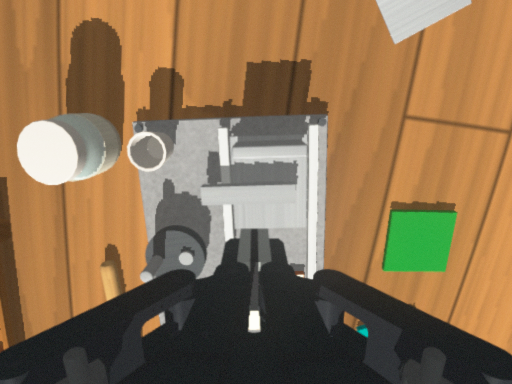

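View pics/s9.png

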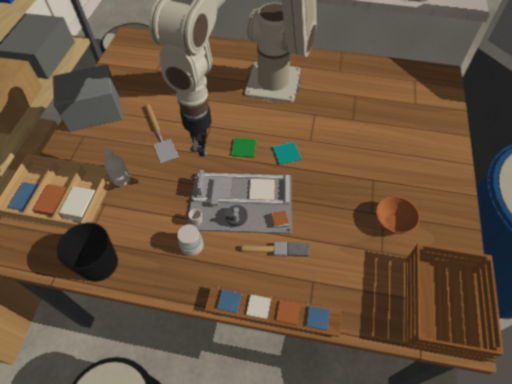

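Run:
```python
from h import *
c=pickle.load(open('w9.pkl','rb')); R=fz['R'];o=fz['o']
fx=lambda p:np.round(R.T@(p[:2]-o)*1000,1)
a=c['frame'][100:310,110:340]; cv2.imwrite('pics/w9c.png',cv2.cvtColor(cv2.resize(a,None,fx=2.8,fy=2.8,interpolation=cv2.INTER_CUBIC),cv2.COLOR_RGB2BGR))
b=fx(onz(c,(186,258),.045));p=fx(onz(c,(148,278),.078));print(b,p,np.arctan2(p[1]-b[1],p[0]-b[0]))
s=pickle.load(open('s9.pkl','rb'))
a=s['frame'][180:240,200:275]; cv2.imwrite('pics/s9c.png',cv2.cvtColor(cv2.resize(a,None,fx=8,fy=8,interpolation=cv2.INTER_CUBIC),cv2.COLOR_RGB2BGR))
for q in [0,.2,-.2]:
    w=o+R@[.095+.034*np.cos(q),.034*np.sin(q)]; print(q,'expected peg: wrist',proj(c,[*w,.078]),'scene',proj(s,[*w,.078]))
```

```text
[94.1 -0.7] [126.3   4.2] 0.15101534292135937
0 expected peg: wrist [144.86972251 274.41229523] scene [234.60030344 212.92508218]
0.2 expected peg: wrist [146.4632106  280.24166674] scene [236.90576521 212.78600968]
-0.2 expected peg: wrist [144.56162006 268.4876593 ] scene [232.3269422  212.66506905]
```

View pics/w9c.png

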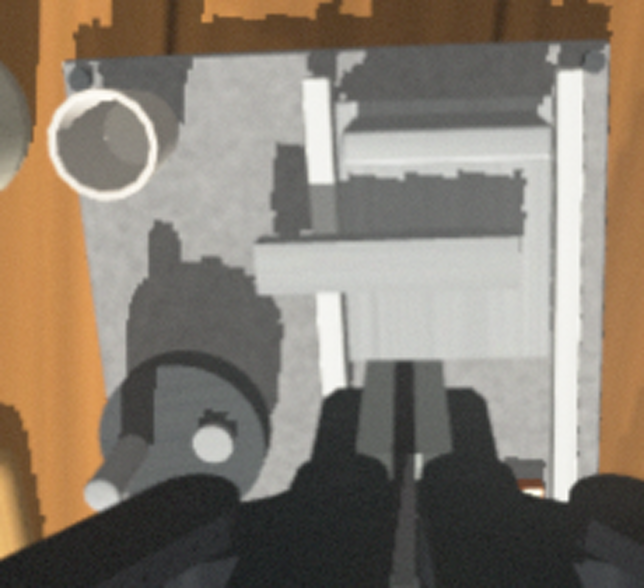

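View pics/s9c.png

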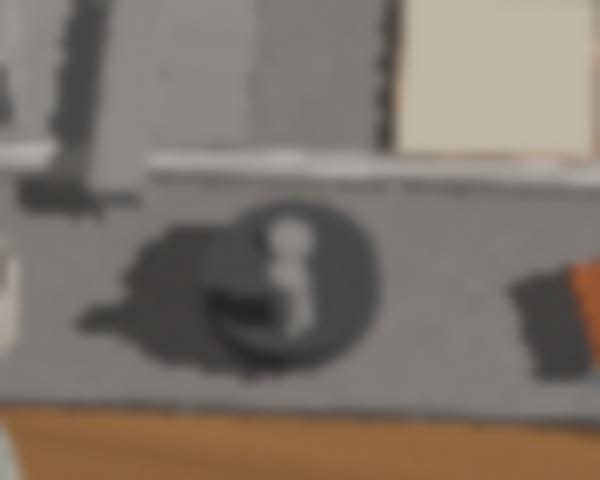

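arm_command([
  {"x": 0,"y": 0.006,"z": -0.04,"roll": 0,"fingers": 0},
  {"x": 0,"y": 0.006,"z": -0.04,"roll": 0.04,"fingers": 0},
  {"x": 0.04,"y": 0,"z": 0,"roll": 0,"fingers": 0},
  {"x": 0.04,"y": 0,"z": 0,"roll": 0,"fingers": 0},
  {"x": 0.035,"y": 0,"z": 0,"roll": 0,"fingers": 0},
  {"x": 0.02,"y": 0,"z": 0,"roll": 0,"fingers": 0},
  {"x": 0,"y": 0,"z": 0,"roll": 0,"fingers": 0},
])

```text
clock: 8.07
eef_pos: [0.5823, -0.1906, 0.0766]
tool_rot: [0.534, -0.467, -0.504, -0.493]
ft_force: [-1.0, 0.4, 0.1]
grip_width: 0.0
```

```bash
python3 s.py 10
```

```text
t 8.07 fix mm [  22.  -177.1] z 76.6 yaw_y-th -3.222 f [-1.   0.4  0.1] j6 -1.972 down -0.9985
tool y,z rel axle 58.46992330168115 -182.43663682013474
```

View pics/c10.png

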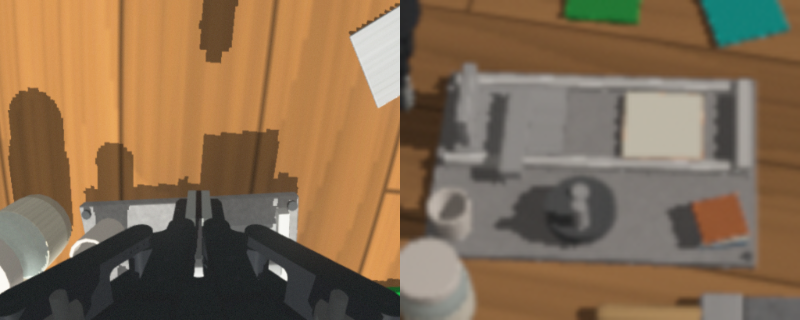

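arm_command([
  {"x": 0.005,"y": 0.012,"z": 0.002,"roll": -0.05,"fingers": 0},
  {"x": 0.015,"y": 0.012,"z": 0.002,"roll": -0.04,"fingers": 0},
  {"x": 0.012,"y": 0,"z": 0,"roll": 0,"fingers": 0},
  {"x": 0.002,"y": 0,"z": 0,"roll": 0,"fingers": 0},
])

```text
clock: 8.5
eef_pos: [0.5717, -0.1908, 0.0539]
tool_rot: [0.564, -0.439, -0.518, -0.47]
ft_force: [-0.4, 1.1, -0.0]
grip_width: 0.0001
```

```bash
python3 s.py
```

```text
t 8.5 fix mm [  11.6 -175.6] z 53.9 yaw_y-th -3.126 f [-0.4  1.1 -0. ] j6 -2.074 down -0.9969
tool y,z rel axle 86.15201213371441 -174.30219985286948
```

arm_command([
  {"x": 0.006,"y": 0.01,"z": 0.005,"roll": 0,"fingers": 0},
  {"x": 0.004,"y": 0.006,"z": 0.01,"roll": 0,"fingers": 0},
  {"x": 0,"y": 0,"z": 0.01,"roll": 0,"fingers": 0},
  {"x": 0,"y": 0,"z": 0.01,"roll": 0,"fingers": 0},
  {"x": 0,"y": 0,"z": 0.01,"roll": 0,"fingers": 0},
])

```text
clock: 8.92
eef_pos: [0.5584, -0.1507, 0.0488]
tool_rot: [0.568, -0.438, -0.511, -0.474]
ft_force: [-0.5, -3.4, -1.6]
grip_width: -0.0003
```

```bash
python3 s.py; python3 -c "
from h import *
o=get_obs(); M=Rt.from_quat(o['tool_rot']).as_matrix();R=fz['R'];print('tool x in fix',R.T@M[:2,0])"
```

```text
t 8.92 fix mm [   4.8 -134. ] z 48.8 yaw_y-th -3.131 f [-0.5 -3.4 -1.6] j6 -2.007 down -0.9955
tool y,z rel axle 91.62077723186401 -133.05978367254946
tool x in fix [ 0.09028708 -0.02854326]
```

arm_command([
  {"x": 0,"y": 0.001,"z": 0.01,"roll": 0,"fingers": 0},
  {"x": 0,"y": 0.001,"z": 0.01,"roll": 0,"fingers": 0},
  {"x": 0,"y": 0.001,"z": 0.01,"roll": 0,"fingers": 0},
  {"x": 0,"y": 0.001,"z": 0.01,"roll": 0,"fingers": 0},
  {"x": 0,"y": 0,"z": 0.01,"roll": 0,"fingers": 0},
])

```text
clock: 9.33
eef_pos: [0.5505, -0.1001, 0.0499]
tool_rot: [0.572, -0.439, -0.506, -0.474]
ft_force: [0.1, -3.6, 0.2]
grip_width: -0.0001
```

```bash
python3 s.py 11
```

```text
t 9.33 fix mm [  4.9 -82.7] z 49.9 yaw_y-th -3.132 f [ 0.1 -3.6  0.2] j6 -1.915 down -0.9944
tool y,z rel axle 90.86703109071667 -81.84304669061822
```

View pics/c11.png

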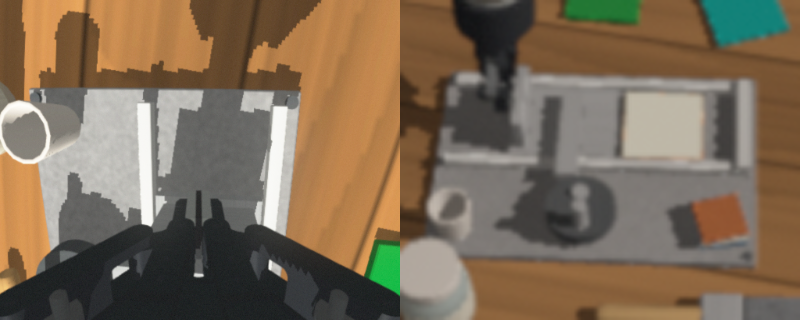

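arm_command([
  {"x": 0,"y": 0,"z": 0.01,"roll": 0,"fingers": 0},
  {"x": 0,"y": 0,"z": 0.01,"roll": 0,"fingers": 0},
  {"x": 0,"y": 0,"z": 0.008,"roll": 0,"fingers": 0},
  {"x": 0,"y": 0,"z": 0.005,"roll": 0,"fingers": 0},
])

```text
clock: 9.77
eef_pos: [0.5448, -0.0662, 0.0496]
tool_rot: [0.572, -0.439, -0.506, -0.473]
ft_force: [0.5, -4.7, 0.5]
grip_width: 0.0002
```

```bash
python3 s.py 12
```

```text
t 9.77 fix mm [  4.6 -48.3] z 49.6 yaw_y-th -3.132 f [ 0.5 -4.7  0.5] j6 -1.852 down -0.9943
tool y,z rel axle 90.84468463497522 -47.451436114847745
```

View pics/c12.png

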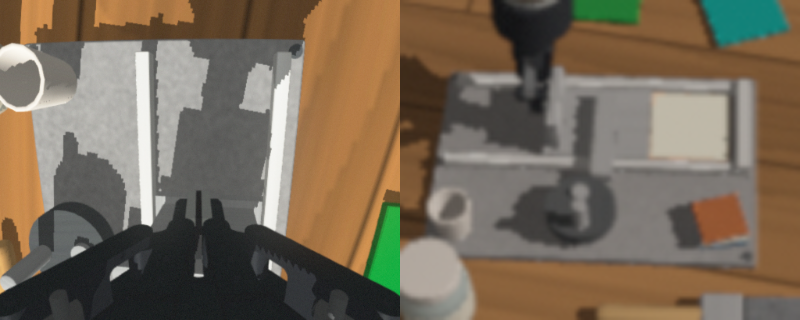

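The tile is moving, about 10 mm short of the stop. I'll go on in small steps until the force rises.

arm_command([
  {"x": 0,"y": 0,"z": 0.006,"roll": 0,"fingers": 0},
  {"x": 0,"y": 0,"z": 0.005,"roll": 0,"fingers": 0},
  {"x": 0,"y": 0,"z": 0.004,"roll": 0,"fingers": 0},
])

```text
clock: 10.12
eef_pos: [0.5437, -0.0596, 0.0497]
tool_rot: [0.576, -0.445, -0.499, -0.47]
ft_force: [1.6, -13.9, -1.4]
grip_width: 0.0
```

```bash
python3 s.py
```

```text
t 10.12 fix mm [  4.5 -41.7] z 49.7 yaw_y-th -3.137 f [  1.6 -13.9  -1.4] j6 -1.822 down -0.9934
tool y,z rel axle 90.67877593253564 -41.27601479706732
```

arm_command([
  {"x": 0,"y": 0,"z": 0.005,"roll": 0,"fingers": 0},
  {"x": 0,"y": 0,"z": 0.005,"roll": 0,"fingers": 0},
  {"x": 0,"y": 0,"z": 0.005,"roll": 0,"fingers": 0},
])

```text
clock: 10.37
eef_pos: [0.5436, -0.0602, 0.05]
tool_rot: [0.581, -0.457, -0.486, -0.466]
ft_force: [2.1, -15.9, 1.1]
grip_width: -0.0001
```

```bash
python3 s.py 13
```

```text
t 10.37 fix mm [  4.3 -42.2] z 50.0 yaw_y-th -3.15 f [  2.1 -15.9   1.1] j6 -1.792 down -0.991
tool y,z rel axle 90.33125398900945 -42.95146581211665
```

View pics/c13.png

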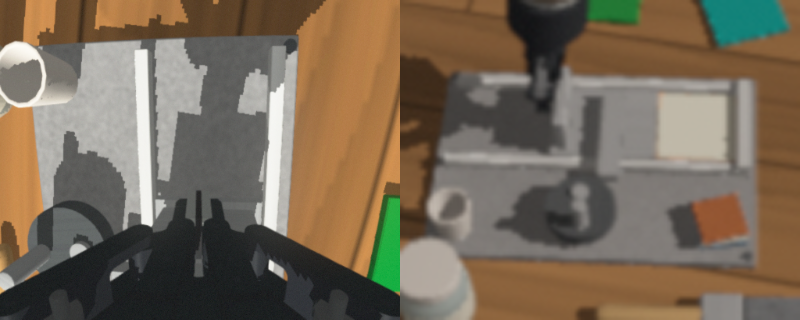

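arm_command([
  {"x": 0,"y": 0,"z": -0.015,"roll": 0,"fingers": 0},
  {"x": -0.01,"y": 0,"z": -0.025,"roll": 0,"fingers": 0},
  {"x": -0.04,"y": 0,"z": 0,"roll": 0,"fingers": 0},
  {"x": -0.04,"y": 0,"z": 0,"roll": 0,"fingers": 0},
  {"x": -0.04,"y": 0,"z": 0,"roll": 0,"fingers": 0},
  {"x": -0.04,"y": 0.02,"z": -0.02,"roll": 0,"fingers": 0},
  {"x": -0.02,"y": 0.02,"z": -0.03,"roll": 0,"fingers": 0},
  {"x": 0,"y": 0.02,"z": -0.035,"roll": 0,"fingers": 0},
  {"x": 0,"y": 0.02,"z": -0.035,"roll": 0,"fingers": 0},
  {"x": 0,"y": 0.02,"z": -0.035,"roll": 0,"fingers": 0},
  {"x": 0,"y": 0.02,"z": -0.035,"roll": 0,"fingers": 0},
  {"x": 0,"y": 0.02,"z": -0.035,"roll": 0,"fingers": 0},
  {"x": 0,"y": 0.02,"z": -0.03,"roll": 0,"fingers": 0},
  {"x": 0,"y": 0,"z": 0,"roll": 0,"fingers": 0},
])

```text
clock: 11.63
eef_pos: [0.4052, -0.358, 0.2446]
tool_rot: [0.576, -0.449, -0.498, -0.468]
ft_force: [-0.0, -0.0, 0.1]
grip_width: 0.0001
```

Run:
```python
from h import *
st(); c=shot('top','t14.png');s=shot('scene','s14.png')
d=pickle.load(open('c0.pkl','rb')); R=fz['R'];o=fz['o']
fx=lambda p:np.round(R.T@(p[:2]-o)*1000,1)
for n,q in [('top',c),('top0',d['top']),('scene',s),('scene0',d['scene'])]:
    f=q['frame']; pr=proj(q,[*(o+R@[0,.1]),.02]).astype(int); m=np.zeros(f.shape[:2],np.uint8)
    x,y=pr; sl=(slice(y-22,y+22),slice(x-30,x+30)); w=f[sl].astype(int); 
    m[sl]=((w[...,0]-w[...,2]>8)&(w[...,0]-w[...,2]<50)&(w.min(2)>(205 if 'top' in n else 150)))
    k=max(cv2.findContours(m,0,1)[0],key=cv2.contourArea); r=cv2.minAreaRect(k); print(n,r,'tile',fx(onz(q,r[0],.02)))
print('expected peg0',proj(s,[*(o+R@[.129,0]),.078]),proj(c,[*(o+R@[.129,0]),.078]))
a=cv2.resize(c['frame'][140:240,215:340],None,fx=3.2,fy=3.2,interpolation=cv2.INTER_CUBIC);b=cv2.resize(s['frame'][150:250,180:305],None,fx=3.2,fy=3.2,interpolation=cv2.INTER_CUBIC)
cv2.imwrite('pics/c14.png',cv2.cvtColor(np.hstack([a,b]),cv2.COLOR_RGB2BGR))
```

```text
t 11.63 fix mm [-179.2 -314.5] z 244.6 yaw_y-th -3.138 f [-0.  -0.   0.1] j6 -2.468 down -0.9935
top ((251.64865112304688, 203.89187622070312), (26.63263702392578, 21.700666427612305), 80.53767395019531) tile [  0.5 103.1]
top0 ((259.5077209472656, 203.06153869628906), (26.543432235717773, 23.566600799560547), 82.87498474121094) tile [-0.4 76.5]
scene ((271.0, 189.5), (19.0, 20.0), 90.0) tile [  5.1 105.7]
scene0 ((261.5, 188.5), (19.0, 23.0), 90.0) tile [ 2.2 75. ]
expected peg0 [234.60030344 212.92508218] [277.39899782 159.48407556]
```

View pics/c14.png

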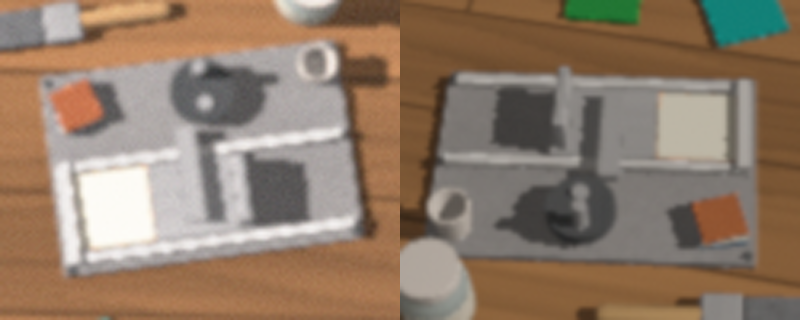

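View pics/t14.png

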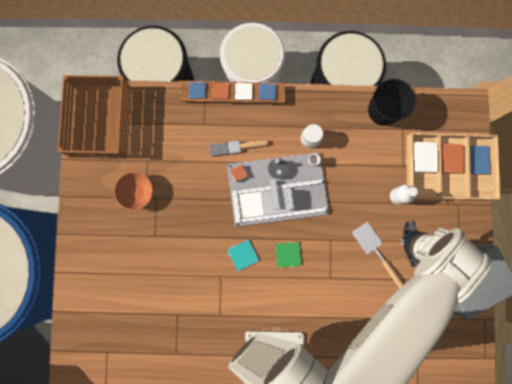

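arm_command([
  {"x": 0,"y": -0.016,"z": 0.036,"roll": 0,"fingers": 0},
  {"x": 0,"y": -0.016,"z": 0.036,"roll": 0,"fingers": 0},
  {"x": 0,"y": -0.016,"z": 0.036,"roll": 0,"fingers": 0},
  {"x": 0,"y": -0.016,"z": 0.036,"roll": 0,"fingers": 0},
  {"x": 0,"y": -0.016,"z": 0.036,"roll": 0,"fingers": 0},
  {"x": 0,"y": -0.016,"z": 0.036,"roll": 0,"fingers": 0},
  {"x": 0,"y": -0.016,"z": 0.036,"roll": 0,"fingers": 0},
  {"x": 0,"y": -0.016,"z": 0.036,"roll": 0,"fingers": 0},
  {"x": 0,"y": -0.016,"z": 0.036,"roll": 0,"fingers": 0},
  {"x": 0,"y": -0.016,"z": 0.036,"roll": 0,"fingers": 0},
  {"x": 0,"y": -0.016,"z": 0.036,"roll": 0,"fingers": 0},
  {"x": 0,"y": -0.016,"z": 0.036,"roll": 0,"fingers": 0},
  {"x": 0,"y": 0,"z": 0,"roll": 0,"fingers": 0},
])

```text
clock: 12.82
eef_pos: [0.5193, 0.1362, 0.2331]
tool_rot: [0.575, -0.436, -0.512, -0.467]
ft_force: [1.2, 0.2, 0.2]
grip_width: -0.0001
```

Run:
```python
from h import *
st(); c=shot('wrist','w15.png'); pickle.dump(c,open('w15.pkl','wb'))
```

```text
t 12.82 fix mm [ 11.3 155.5] z 233.1 yaw_y-th -3.114 f [1.2 0.2 0.2] j6 -1.473 down -0.9951
```

View pics/w15.png

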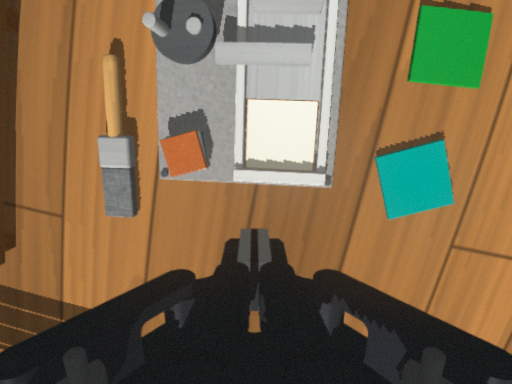

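Run:
```python
from h import *
c=pickle.load(open('w15.pkl','rb'));R=fz['R'];o=fz['o']
a=c['frame'][0:200,135:350]; cv2.imwrite('pics/w15c.png',cv2.cvtColor(cv2.resize(a,None,fx=3,fy=3,interpolation=cv2.INTER_CUBIC),cv2.COLOR_RGB2BGR))
```

```text
(no output)
```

View pics/w15c.png

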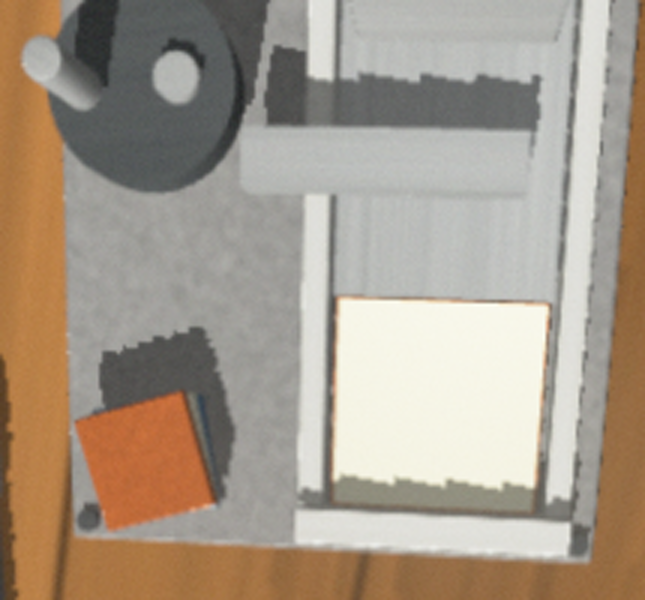

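Run:
```python
from h import *
c=pickle.load(open('w15.pkl','rb'));R=fz['R'];o=fz['o']
fx=lambda x,y,z:np.round(R.T@(onz(c,((x+.5)/3-.5+135,(y+.5)/3-.5),z)[:2]-o)*1000,1)
t=np.array([fx(*p,.02) for p in [(336,296),(551,302),(537,513),(331,502)]]);print(t.tolist(),t.mean(0))
b=fx(176,77,.045);p=fx(42,58,.078);print('bolt',b,'peg',p,'angle',np.arctan2(*(p-b)[::-1]))
print('stop top face edge',fx(300,508,.03),fx(570,518,.03),'follower front',fx(242,192,.04))
```

```text
[[40.3, 70.2], [-39.9, 70.4], [-40.2, 149.7], [40.5, 148.8]] [  0.175 109.775]
bolt [94.4 -0.2] peg [128.1   2.8] angle 0.0887867291025429
stop top face edge [ 51.3 150.1] [-51.6 149.5] follower front [72.2 36.6]
```

```bash
python3 -c "
from workcell import *
print(job_done())"
```

```text
the job is handed in; nothing more can be done
None
```

I turned the cam counter-clockwise by its peg with the shut fingertips until its low point faced the slide. Only then did I push the slide forward by its upright plate, until the force rose to about 16 N with the tile against the end stop. I then backed the arm clear and handed the job in at about 13 s; it reports no verdict.

**Last checks (wrist picture):**

| Check | Measured | Needed |
|---|---|---|
| Tile centre, fixture y | 109.8 mm | above 105.5 mm |
| Tile centre, fixture x | 0.2 mm | within ±6 mm |
| Cam angle | about 0.09 rad | within ±0.4 rad |
| Slide travel | about 100 mm | above 95 mm |

- **Robot and bystanders:** The arm is clear and the wrist force is near zero. The bystanders look unmoved in the last top and scene pictures; I did not measure them.
- **Disagreement:** An earlier coarse check put the tile at y = 103 mm in the top view and 106 mm in the scene view. The stop's shadow on the tile most likely cut into the colour mask. The close wrist view showed the tile flush against the stop.
- **Arm tilt:** The tool tilted about 5 to 8° while pushing the slide, with no visible effect.

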